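Count to the third gap and push the tin home

ROBOT

A 6-joint arm with a two-finger parallel gripper is mounted at the origin on the work surface. World frame = base frame: x ahead of the robot, y to its left, z up, the work surface at z = 0. Lengths are in m, angles in rad, forces in N, time in s.
With the tool pointing down it reaches from about 0.375 to 0.975 m from the base axis. Payload 3.8 kg.
Tool frame: the origin (TCP) lies at the very end of the fingers, on their centre line; the grasp point (between the pads) lies 19 mm behind it (bot.tcp_to_grasp is the z of the grasp point in the tool frame, in m); z points along the fingers, y is the direction in which the jaws open and shut (so a half turn about z gives the same grasp; the last joint's range is limited). The gripper opens to 85 mm and grips with 20 to 120 N. Pads are 22 mm wide; open, the fingers measure 114 mm over their backs; the gripper's body (76 mm by 85 mm) begins 54 mm behind the grasp point. The pads swing forward as they close: fully open they stand 13 mm farther back than shut.
Start: joints at [1.128, 0.264, 1.604, -0, 1.274, -0.037], TCP at [0.266, 0.62, 0.231] pointing down, gripper open.
Joint ranges: [-2.63, 2.63], [-0.94, 2.18], [0.31, 2.57], [-1.31, 4.45], [0, 2.66], [-2.55, 2.55]. Speed limits (rad/s): [2.57, 2.57, 3.14, 3.14, 3.14, 3.14].

INTERFACE

Orientations are given as a rotation vector (axis times angle).
In Python, from workcell import status, vision, job, bot gives the robot as it stands.
- The arm moves only by the tool apply_moves, never from a script. Its argument "deltas" is a list of rows, each a list of 7 numbers: the shift along the tool's x, y, z in m, then the turn, a rotation vector about the tool's x, y, z in rad, then the closure, from 0 (fully open) to 1 (shut). In form: [[x, y, z, rx, ry, rz, jaw], ...]. A call has 1 to 8 rows; each row is the pose to reach, as a shift and turn from the pose commanded when the call began, along the tool's axes at that moment; what a row does not reach only later rows make up. A row lasts 1/12 s, in which the tool goes at most 41.7 mm and 7.16 degrees, less where a joint would pass 70% of its speed; a pose out of reach is approached as far as the arm can. A call with a gripper value outside its range is refused whole. The fingers move at their own pace and stop on an object; "squeeze" is the grip in N (left out, the last holds). Time passes only in rows, so rows that repeat a pose let the fingers close. It gives the time, the measured TCP pose, the force and the opening at its end, in the units of the state.
- status.read_state(): the state, without advancing time (a new reading comes with each control period).
- vision.read_camera(name): name is "side" or "top" or "wrist"; returns the picture (384x512x3 uint8, red, green, blue); there is no depth.
- vision.get_calibration(name): a dict with "fov_y" (degrees; the focal length in pixels is half the picture's height over the tangent of half this angle, whatever the lens; pixels are square), "cx", "cy" (the principal point, pixels), "k1" (the pictures are not rectified: a ray, as slopes to the right and down, at radius r is drawn at 1 + k1 r^2 times it, then the intrinsics apply), "R" (3x3) and "t" (3): a world point X has camera coordinates R X + t; the wrist camera has in their place "tool_from_camera" (4x4, takes a point from camera to tool coordinates, whose origin is the TCP and whose axes are the flange's). Camera axes: x right, y down, z forward; pixel columns grow to the right and rows downward; lengths in m; the calibration is good to about 2 mm. A picture is of the moment at which its call begins: read the wrist's pose just before it. get_calibration takes no time and is no camera call.
- job.finish_job(): hands the job in, once; it reports no verdict.
The state is a dict: "time": time; "q": joint angles; "joint_vel": joint speeds; "joint_torque": joint torques, N m; "tool_pos": TCP position; "tcp_rot": TCP orientation; "wrist_force": force on the tool from outside, world axes, zero at the start; "torque": the same for the moment, N m; "width": opening from 0.0 (shut) to 1.0 (fully open).
Only numpy, scipy, OpenCV 4.12 (cv2) and the standard library are available. Lean on these libraries where they do the work, as an engineer would, in place of code of your own. Each camera call takes 0.05 s, during which the arm holds its last target. There are 200 camera calls.

TASK

With a fingertip lightly on the bin's sprung rail, run along it from the tall end cheek, counting the gaps: touch the rail over the first, second and third gap in turn and no further. Then push the steel tin that stands on the open flap along the flap and into that third gap until it is fully home against the back wall, and withdraw. Only touch and push: the tin is not to be lifted or tipped or pushed into another gap, and everything else stays where it is.

Things in the scene. Friction and masses are not known exactly. Their poses are not given: they have to be found in the camera images.
- bin: open tilt-out bin of pale ash wood, fixed on the counter, its front flap lying open towards the robot, six gaps in a row behind the flap. Origin on the counter (z = 0) under the middle of the line of gap mouths; x points into the gaps (away from the robot), y along the row towards the TALL end cheek, z up. Overall x -125 to +101 mm, y -182 to +182 mm
- flap (a point): middle of the top of the open flap, bin x = -62 mm, y = 0. Flap and gap floor are one level board whose top is 12 mm above the counter, with no step at the mouths; things slide on it. Thin brass stays slope from the cheeks down to it along its two ends (bin y = +179 and -179 mm)
- first_mouth (a point): floor of the mouth of the first gap, bin x = 0, y = +145 mm. Six gaps 50 mm wide, open at the top; centres from the tall cheek at bin y = +145, +87, +29 (the third), -29, -87, -145 mm. Between them dividers 8 mm thick, 30 mm tall above the floor, tapering over the first 18 mm to 5 mm at x = 0 (a lead-in)
- back_wall (a point): foot of the back wall's front face, bin x = 80 mm, y = 0, where all gaps end; the wall's top is 46 mm above the counter
- tall_cheek (a point): middle of the top of the tall end cheek, bin x = 50 mm, y = +174 mm, 78 mm above the counter, 8 mm thick; counting starts here. The cheek at the other end is low, 38 mm
- rail (a joint): how far the sprung rail is pressed down, m: 0 = up, 0.008 = bottomed. The rail lies along the bin's y over the back wall, centre line at bin x = 92 mm, top 62 mm above the counter. It gives at about 2 N, bottoms at about 6 N, sinks as one and springs back. Notches 3 mm wide in line with the dividers part its strips
- span1 (a point): strip of the sprung rail over the first gap, 18 mm deep (bin x), 55 mm long (bin y), 8 mm thick; the point is the centre of its top face, axes as the bin's (next to the tall cheek)
- span2 (a point): strip of the sprung rail over the second gap, 18 mm deep (bin x), 55 mm long (bin y), 8 mm thick; the point is the centre of its top face, axes as the bin's
- span3 (a point): strip of the sprung rail over the third gap, 18 mm deep (bin x), 55 mm long (bin y), 8 mm thick; the point is the centre of its top face, axes as the bin's
- span4 (a point): strip of the sprung rail over the fourth gap, 18 mm deep (bin x), 55 mm long (bin y), 8 mm thick; the point is the centre of its top face, axes as the bin's (not to be touched, nor the two strips beyond it)
- tin: plain closed rectangular steel tin with a flat lid, 90 mm long (its x), 42 mm wide (its y), 40 mm tall, about 0.11 to 0.22 kg, standing loose on the open flap in front of the gaps, its length roughly pointing into the gaps; origin centre of its underside. When home in a gap its front end touches the back wall and its rear end still stands 10 mm out of the mouth (its origin at bin x = 35 mm)
- jar: small amber glass jar, 42 mm across, 50 mm tall, standing on the flap in front of the sixth gap; origin centre of its underside. Leave alone
- shaker: small steel shaker, 34 mm across, 44 mm tall, standing in the fifth gap; origin centre of its underside. Leave alone
- keeper: white ceramic garlic keeper, 104 mm across, 108 mm tall, on the counter beside the bin; origin centre of its underside. Leave alone
- bowl: small open steel bowl, 110 mm across, 50 mm tall, on the counter beside the bin; origin centre of its underside. Leave alone
- mug: blue ceramic mug, 78 mm across plus a handle, 88 mm tall, on the counter beside the bin; origin centre of its underside. Leave alone
- grater: white plastic rasp grater lying flat on the counter between the robot and the bin, about 230 mm long along its own x (from -110 to +120 mm), 30 mm wide, 18 mm tall; origin on the counter under it. Leave alone

How it is judged:
By the outcome, as a careful person would: the job done as asked, in the order asked, and still so for the second after the job is handed in, with the robot touching nothing.
It also fails if it takes over 67 s, if anything falls off the work surface, if the arm or the gripper's body presses on something with over 40 N, if the wrist force passes 120 N, or if a joint passes its speed limit or range.

## Working session

There is one attempt and no reset: what is moved stays moved. The work goes in short steps, Python scripts to look and compute and a tool call to move; the robot and the scene stay as the last step left them, time stands still between calls to the robot, and variables do not carry over. Pictures are saved under pics/ and viewed, about 8 in all and at most 12, crops included, and the job is handed in when it is done.

Besides the shell and the picture viewer there is one more tool, called after "Call:" as a command line: name --pt "numbers of a row" for each row, then --argument value for the rest. apply_moves: Moves the arm, as the interface text tells. Its arguments: {"type":"object","properties":{"deltas":{"type":"array","items":{"type":"array","items":{"type":"number"}}},"squeeze":{"type":"number"}},"required":["deltas"]}

```bash
ls; mkdir -p pics; python3 - <<'E'
from workcell import status,vision,job,bot
import cv2
print(status.read_state())
for n in("top","side"):
    im=vision.read_camera(n); cv2.imwrite(f"pics/{n}0.png",im[:,:,::-1]); print(n,vision.get_calibration(n))
print(vision.get_calibration("wrist"),[a for a in dir(bot) if a[0]!='_'])
E
```

```text
pics
{'time': 0.0, 'q': array([ 1.12811690e+00,  2.64763117e-01,  1.60535414e+00,  2.23539529e-05,
        1.27366683e+00, -3.68941723e-02]), 'joint_vel': array([ 0.00012598, -0.00026242, -0.00047399,  0.00252255, -0.00043418,
        0.00186422]), 'joint_torque': array([-7.75492317e-04, -5.15122998e+01, -3.67300808e+01,  1.82665640e-04,
        1.32045770e-02,  1.96647801e-05]), 'tool_pos': array([0.26613704, 0.61954766, 0.22996601]), 'tcp_rot': array([-0.63294249, -3.07661776,  0.00333526]), 'wrist_force': array([-0.45647609,  0.46656235,  0.25215361]), 'torque': array([-0.0157716 ,  0.04180343, -0.01895473]), 'width': 1.001454162277154}
top {'fov_y': 42.89471878154577, 'cx': 254.584578828731, 'cy': 194.72908598945185, 'k1': -0.1901975215299717, 'R': array([[-0.02530231, -0.9996782 ,  0.00181256],
       [-0.98129666,  0.02449087, -0.19093733],
       [ 0.1908315 , -0.00660982, -0.98160056]]), 't': array([0.02041151, 0.526721  , 1.52164297])}
side {'fov_y': 46.642866884293426, 'cx': 252.138148899587, 'cy': 185.02526723642706, 'k1': -0.1432858601933403, 'R': array([[ 0.867143  , -0.49803172, -0.00523704],
       [-0.35265141, -0.60652241, -0.7125781 ],
       [ 0.35171011,  0.61975396, -0.70157325]]), 't': array([-0.44321986,  0.25728404,  0.94560129])}
{'fov_y': 62.7897929166027, 'cx': 253.3899290919393, 'cy': 188.96274754065243, 'k1': -0.0645552964550308, 'tool_from_camera': array([[-4.45263696e-04, -9.57409184e-01, -2.88734232e-01,
         7.44462879e-02],
       [ 9.99999824e-01, -5.39463571e-04,  2.46675841e-04,
        -4.92915897e-05],
       [-3.91931315e-04, -2.88734071e-01,  9.57409256e-01,
        -1.41883161e-01],
       [ 0.00000000e+00,  0.00000000e+00,  0.00000000e+00,
         1.00000000e+00]])} ['MotionError', 'tcp_to_grasp']
```

View pics/top0.png

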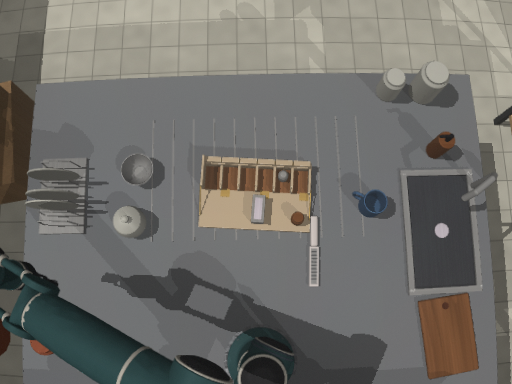

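View pics/side0.png

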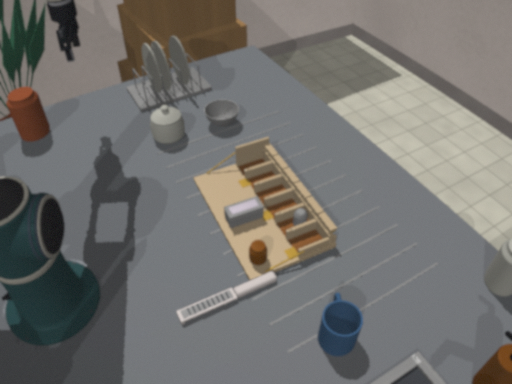

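```bash
cat > h.py <<'E'
import numpy as np,cv2
from scipy.spatial.transform import Rotation as Ro
from workcell import status,vision,job,bot
def cam(n,st=None):
    c=vision.get_calibration(n)
    if n=="wrist":
        T=np.eye(4);T[:3,:3]=Ro.from_rotvec(st["tcp_rot"]).as_matrix();T[:3,3]=st["tool_pos"]
        T=np.linalg.inv(T@c["tool_from_camera"]);R,t=T[:3,:3],T[:3,3]
    else:R,t=c["R"],c["t"]
    f=192/np.tan(np.radians(c["fov_y"]/2))
    K=np.array([[f,0,c["cx"]],[0,f,c["cy"]],[0,0,1]]);return K,np.array([c["k1"],0,0,0.]),R,t
def onplane(C,px,z):
    K,d,R,t=C;px=np.array(px,float).reshape(-1,1,2)
    u=cv2.undistortPoints(px,K,d)[:,0];rays=np.c_[u,np.ones(len(u))]@R;o=-R.T@t
    return o+rays*((z-o[2])/rays[:,2])[:,None]
def proj(C,X):
    K,d,R,t=C;return cv2.projectPoints(np.array(X,float).reshape(-1,1,3),cv2.Rodrigues(R)[0],t,K,d)[0][:,0]
def delta(pos,Rt,st=None):
    """tool-axes shift and turn from current pose to pos,Rt"""
    st=st or status.read_state();R=Ro.from_rotvec(st["tcp_rot"])
    return R.inv().apply(np.array(pos)-st["tool_pos"]),(R.inv()*Ro.from_matrix(Rt)).as_rotvec()
def tool(yaw):
    """tool down, tool y at world angle yaw"""
    y=np.array([np.cos(yaw),np.sin(yaw),0]);z=np.array([0,0,-1.]);return np.c_[np.cross(y,z),y,z]
E
python3 - <<'E'
from h import *
C=cam("top")
print(onplane(C,[[199,228],[310,232]],.012))
b=onplane(C,[[203,156],[310,161]],.062);print(b)
print(onplane(C,[[259,209],[297,218]],.05),onplane(C,[[314,250]],.018))
p=onplane(C,[[255,200]],.0)[0]
for y in(np.pi/2,-np.pi/2,0): print(y,delta([p[0]-.07,p[1],.26],tool(y)))
E
```

```text
[[ 0.42849471  0.19113806  0.012     ]
 [ 0.40627372 -0.17066243  0.012     ]]
[[ 0.65741559  0.1718075   0.062     ]
 [ 0.63198913 -0.17556802  0.062     ]]
[[ 0.48033221 -0.00578786  0.05      ]
 [ 0.44809315 -0.1264211   0.05      ]] [[ 0.34670251 -0.18042946  0.018     ]]
1.5707963267948966 (array([-0.41032666, -0.49164955, -0.02897403]), array([-0.00205524, -0.00053278, -0.40587681]))
-1.5707963267948966 (array([-0.41032666, -0.49164955, -0.02897403]), array([-7.38945749e-04,  2.85051406e-03,  2.73571434e+00]))
0 (array([-0.41032666, -0.49164955, -0.02897403]), array([-1.92445764e-03,  1.13209897e-03,  1.16491891e+00]))
```

Call:
apply_moves --pt "-0.41 -0.49 -0.03 0 0 -0.345 1" --pt "-0.41 -0.49 -0.03 0 0 -0.345 1" --pt "-0.41 -0.49 -0.03 0 0 -0.345 1" --pt "-0.41 -0.49 -0.03 0 0 -0.345 1" --pt "-0.41 -0.49 -0.03 0 0 -0.345 1" --pt "-0.41 -0.49 -0.03 0 0 -0.345 1" --pt "-0.41 -0.49 -0.03 0 0 -0.345 1" --pt "-0.41 -0.49 -0.03 0 0 -0.345 1" --squeeze 20

```text
time: 0.77
tool_pos: [0.3617, 0.2991, 0.2465]
tcp_rot: [-0.094, -3.14, 0.001]
wrist_force: [1.0, -0.4, 0.4]
width: -0.002
```

```bash
python3 - <<'E'
from h import *
s=status.read_state();print(s["time"],s["tool_pos"],s["tcp_rot"],s["q"],s["width"])
print(delta([.43,0,.26],tool(1.51)))
E
```

```text
0.7667 [0.36171258 0.29912473 0.24653913] [-9.44295574e-02 -3.13986552e+00  7.22562612e-04] [ 6.38022193e-01 -1.42924135e-01  2.00573660e+00 -1.78214206e-04
  1.27930651e+00 -8.72592208e-01] -0.002023647419021839
(array([-0.0861358 , -0.29448672, -0.01334801]), array([-0.00046917, -0.00029329,  0.00066566]))
```

Call:
apply_moves --pt "-0.086 -0.295 -0.015 0 0 0 1" --pt "-0.086 -0.295 -0.015 0 0 0 1" --pt "-0.086 -0.295 -0.015 0 0 0 1" --pt "-0.086 -0.295 -0.015 0 0 0 1" --pt "-0.086 -0.295 -0.015 0 0 0 1" --pt "-0.086 -0.295 -0.015 0 0 0 1" --pt "-0.086 -0.295 -0.015 0 0 0 1" --pt "-0.086 -0.295 -0.015 0 0 0 1"

```text
time: 1.43
tool_pos: [0.4302, -0.0029, 0.2621]
tcp_rot: [0.101, 3.139, -0.004]
wrist_force: [0.4, 0.7, 0.4]
width: -0.0
```

```bash
python3 - <<'E'
from h import *
import pickle
vision.read_camera("top")
s=status.read_state();im=vision.read_camera("wrist")
pickle.dump((s,im),open("w1.pkl","wb"));cv2.imwrite("pics/w1.png",cv2.resize(im[:,:,::-1],(800,600),interpolation=cv2.INTER_CUBIC))
print(s["tool_pos"],s["tcp_rot"])
E
```

```text
[ 0.43061555 -0.0034846   0.26206516] [ 0.10251988  3.13905409 -0.00469188]
```

View pics/w1.png

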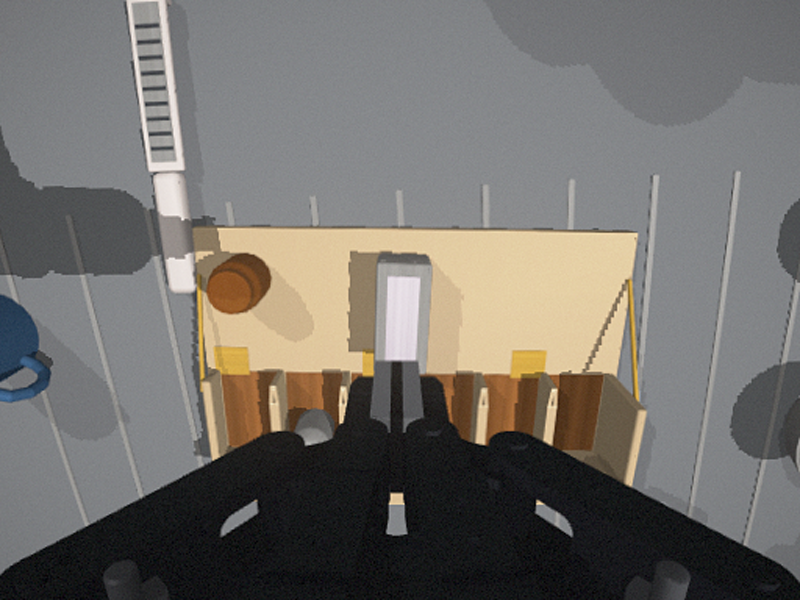

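```bash
python3 - <<'E'
from h import *
import pickle
s,im=pickle.load(open("w1.pkl","rb"));C=cam("wrist",s)
hsv=cv2.cvtColor(im,cv2.COLOR_RGB2HSV)
g=cv2.cvtColor(im,cv2.COLOR_RGB2GRAY).astype(int)
print(hsv[170,150:170:5],hsv[143:152,200])
E
python3 - <<'E'
import cv2
im=cv2.imread("pics/top0.png")
w=cv2.imread("pics/w1.png")
import pickle;s,im2=pickle.load(open("w1.pkl","rb"));im2=im2[:,:,::-1]
a=cv2.resize(im[150:240,195:320],None,fx=6,fy=6,interpolation=cv2.INTER_CUBIC)[:, :750]
cv2.imwrite("pics/c_top.png",a)
b=cv2.resize(im2[140:300,115:415],None,fx=2.66,fy=2.66,interpolation=cv2.INTER_CUBIC);cv2.imwrite("pics/c_w.png",b)
print(a.shape,b.shape)
E
```

```text
[[ 12 175 118]
 [ 14 176 119]
 [ 14 150  90]
 [ 13 154  98]] [[ 15   6 162]
 [ 15  15 135]
 [ 20  73 116]
 [ 18  78 183]
 [ 19  76 228]
 [ 19  75 225]
 [ 19  75 224]
 [ 18  74 225]
 [ 19  74 224]]
(540, 750, 3) (426, 798, 3)
```

View pics/c_top.png

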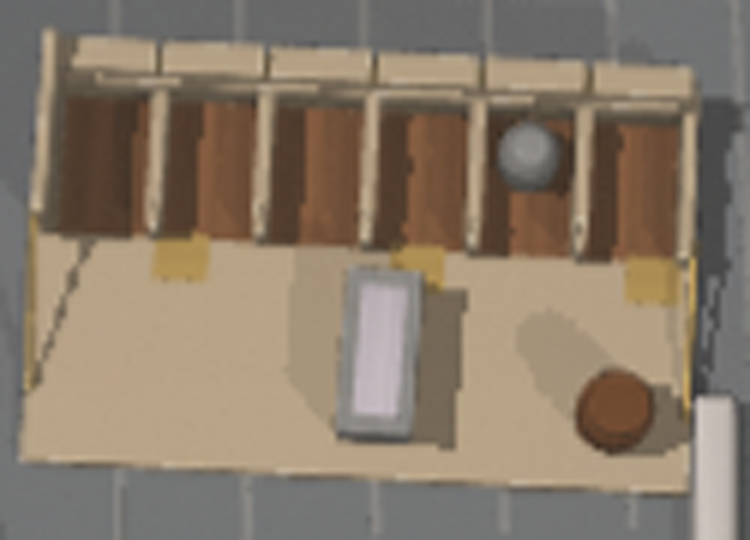

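View pics/c_w.png

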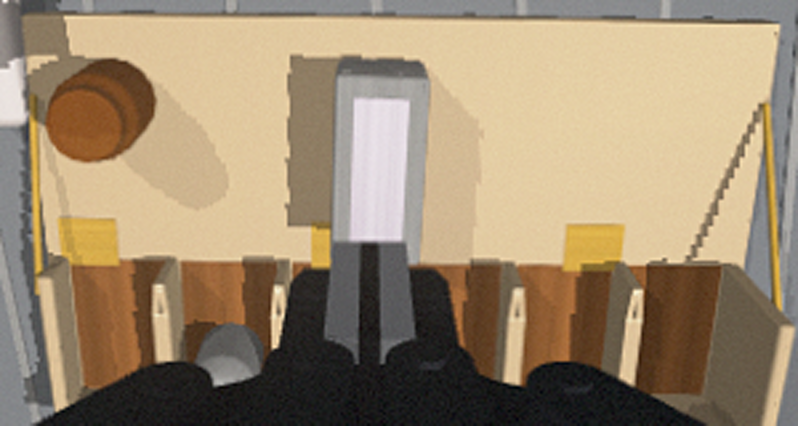

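```bash
python3 - <<'E'
from h import *
import pickle
from scipy.optimize import least_squares
s,im=pickle.load(open("w1.pkl","rb"));Cw=cam("wrist",s);Ct=cam("top")
T=lambda p:(np.array(p)+.5)/6-.5+[195,150]
W=lambda p:(np.array(p)+.5)/2.66-.5+[115,140]
for n,P,B in (("top",onplane(Ct,T([[158,55],[268,63],[376,69],[484,76],[590,81]]),.062),[[92,y] for y in(116,58,0,-58,-116)]),
 ("topflap",onplane(Ct,T([[22,459],[688,491]]),.012),[[-125,182],[-125,-182]]),
 ("wflap",onplane(Cw,W([[25,15],[778,24]]),.012),[[-125,-182],[-125,182]]),
 ("wmouth",onplane(Cw,W([[75,260],[720,263]]),.012),None),
 ("wdiv",onplane(Cw,W([[160,284],[278,285],[517,288],[635,289]]),.042),[[3,-116],[3,-58],[3,58],[3,116]])):
    print(n);print(P.round(4))
    if B is not None:
        B=np.array(B)/1000
        f=lambda v:(P[:,:2]-(np.c_[np.cos(v[2])*B[:,0]-np.sin(v[2])*B[:,1],np.sin(v[2])*B[:,0]+np.cos(v[2])*B[:,1]]+v[:2])).ravel()
        r=least_squares(f,[.53,0,0]);print(r.x.round(4),(f(r.x)*1000).round(1))
t=onplane(Ct,T([[347,268],[420,270],[411,436],[337,430]]),.052);print("tin top",t.round(4),t.mean(0))
print("tin w",onplane(Cw,W([[335,78],[428,78],[421,240],[332,242]]),.052).round(4))
print("cams",-Ct[2].T@Ct[3],-Cw[2].T@Cw[3])
print(onplane(Cw,W([[368,242]]),.262-.0))
E
```

```text
top
[[ 0.6465  0.1135  0.062 ]
 [ 0.6405  0.054   0.062 ]
 [ 0.6357 -0.0042  0.062 ]
 [ 0.6304 -0.0624  0.062 ]
 [ 0.6262 -0.1196  0.062 ]]
[ 0.5442  0.0042 -0.0869] [ 0.6  1.7 -0.4  0.  -0.2 -0.5 -0.5 -0.9  0.4 -0.3]
topflap
[[ 0.4349  0.1936  0.012 ]
 [ 0.4083 -0.1683  0.012 ]]
[ 0.5462  0.0035 -0.0734] [-0.  -0.6  0.   0.6]
wflap
[[ 0.4064 -0.1662  0.012 ]
 [ 0.4339  0.1921  0.012 ]]
[ 0.5448  0.0034 -0.0767] [ 0.2  2.3 -0.2 -2.3]
wmouth
[[ 0.5344 -0.1635  0.012 ]
 [ 0.5581  0.1709  0.012 ]]
wdiv
[[ 0.5358 -0.1116  0.042 ]
 [ 0.5398 -0.0547  0.042 ]
 [ 0.5489  0.0598  0.042 ]
 [ 0.5535  0.1171  0.042 ]]
[ 0.5415  0.0029 -0.0777] [ 0.3  1.4 -0.2  0.5 -0.1 -0.7  0.  -1.3]
tin top [[ 0.5286  0.0141  0.052 ]
 [ 0.5265 -0.025   0.052 ]
 [ 0.437  -0.0176  0.052 ]
 [ 0.4412  0.0216  0.052 ]] [ 0.48329651 -0.00172711  0.052     ]
tin w [[ 0.4377 -0.0189  0.052 ]
 [ 0.4403  0.0212  0.052 ]
 [ 0.5161  0.0145  0.052 ]
 [ 0.5144 -0.0262  0.052 ]]
cams [0.2270086  0.01756287 1.59417929] [0.35624753 0.00195407 0.40387603]
[[ 0.42045651 -0.00276617  0.262     ]]
```

```bash
cat >> h.py <<'E'
B0=np.array([.545,.0035]);BY=-.077
def b2w(x,y,z):
    c,s_=np.cos(BY),np.sin(BY);return np.array([B0[0]+c*x-s_*y,B0[1]+s_*x+c*y,z])
def w2b(p):
    c,s_=np.cos(BY),np.sin(BY);d=np.array(p)[:2]-B0;return np.array([c*d[0]+s_*d[1],-s_*d[0]+c*d[1]])
def go(x,y,z,yaw=0):
    s=status.read_state();d,r=delta(b2w(x,y,z),tool(np.pi/2+BY+yaw),s)
    print("t",s["time"],"bin",w2b(s["tool_pos"]).round(4),s["tool_pos"][2].round(4),"F",s["wrist_force"].round(1),"->",d.round(4),r.round(4))
E
python3 -c "
from h import *
go(.092,.145,.15);go(.092,.145,.075)"
```

```text
t 1.5333 bin [-0.1142 -0.0135] 0.2618 F [-0.4 -0.4  0.4] -> [-0.208   0.1562  0.1117] [-0.0007 -0.0001  0.011 ]
t 1.5333 bin [-0.1142 -0.0135] 0.2618 F [-0.4 -0.4  0.4] -> [-0.208   0.1563  0.1867] [-0.0007 -0.0001  0.011 ]
```

Call:
apply_moves --pt "-0.208 0.156 0.112 0 0 0.011 1" --pt "-0.208 0.156 0.112 0 0 0.011 1" --pt "-0.208 0.156 0.112 0 0 0.011 1" --pt "-0.208 0.156 0.112 0 0 0.011 1" --pt "-0.208 0.156 0.112 0 0 0.011 1" --pt "-0.208 0.156 0.112 0 0 0.011 1" --pt "-0.208 0.156 0.112 0 0 0.011 1" --pt "-0.208 0.156 0.15 0 0 0.011 1"

```text
time: 2.2
tool_pos: [0.6549, 0.1507, 0.1162]
tcp_rot: [0.108, 3.127, 0.007]
wrist_force: [2.1, -0.7, 0.8]
width: 0.003
```

```bash
python3 -c "
from h import *
s=status.read_state();im=vision.read_camera('side');C=cam('side')
cv2.imwrite('pics/s2.png',cv2.resize(im[120:290,180:360,::-1],None,fx=3.5,fy=3.5,interpolation=cv2.INTER_CUBIC))
go(.092,.145,.075);go(.092,.145,.065)
print((proj(C,[b2w(.092,y,.062) for y in (.145,.087,.029,0)]+[s['tool_pos']])-[180,120])*3.5)"
```

```text
t 2.25 bin [0.0891 0.1517] 0.1039 F [-2.9 -0.2 -5.8] -> [-0.003  -0.0067  0.0289] [-0.0007 -0.0061  0.0082]
t 2.25 bin [0.0891 0.1517] 0.1039 F [-2.9 -0.2 -5.8] -> [-0.0031 -0.0067  0.0389] [-0.0007 -0.0061  0.0082]
[[313.92486959  98.56242196]
 [348.7912199  142.80652393]
 [385.90359179 189.98628622]
 [405.35533553 214.75003687]
 [316.64512647  34.01308917]]
```

View pics/s2.png

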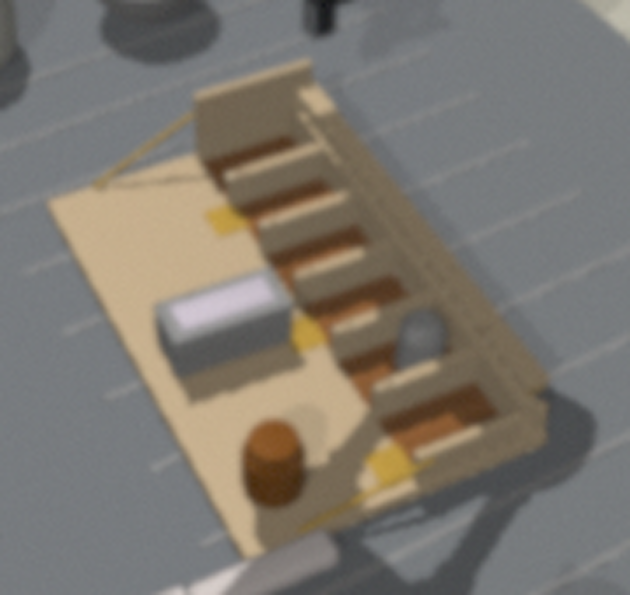

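Call:
apply_moves --pt "0 0 0.02 0 0 0 1" --pt "0 0 0.035 0 0 0 1" --pt "0 0 0.04 0 0 0 1" --pt "0 0 0.04 0 0 0 1" --pt "0 0 0.04 0 0 0 1"

```text
time: 2.67
tool_pos: [0.6464, 0.1452, 0.0722]
tcp_rot: [-0.112, -3.139, -0.0]
wrist_force: [0.5, -0.3, 0.3]
width: -0.003
```

```bash
python3 -c "
from h import *
go(.092,.145,.062)"
```

```text
t 2.6667 bin [0.0902 0.1491] 0.0722 F [ 0.5 -0.3  0.3] -> [-0.0018 -0.0041  0.0102] [-0.     -0.0006  0.0058]
```

Call:
apply_moves --pt "-0.002 -0.004 0.006 0 0 0.006 1" --pt "-0.002 -0.004 0.008 0 0 0.006 1" --pt "-0.002 -0.004 0.01 0 0 0.006 1" --pt "-0.002 -0.004 0.012 0 0 0.006 1" --pt "-0.002 -0.004 0.012 0 0 0.006 1" --pt "-0.002 -0.004 0.012 0 0 0.006 1"

```text
time: 3.17
tool_pos: [0.6492, 0.1403, 0.0606]
tcp_rot: [0.122, 3.138, -0.0]
wrist_force: [0.2, -1.3, 1.8]
width: 0.002
```

```bash
python3 -c "
from h import *
go(.092,.087,.060)"
```

```text
t 3.1667 bin [0.0934 0.1444] 0.0606 F [ 0.2 -1.3  1.8] -> [ 0.0013 -0.0574  0.0006] [-0.      0.001  -0.0009]
```

Call:
apply_moves --pt "0.001 0 0.001 0 0 0 1" --pt "0.001 0 0.002 0 0 0 1" --pt "0.001 0 0.002 0 0 0 1" --pt "0.001 0 0.002 0 0 0 1"

```text
time: 3.5
tool_pos: [0.6486, 0.1406, 0.0585]
tcp_rot: [0.122, 3.137, 0.0]
wrist_force: [2.2, -0.7, 3.8]
width: -0.001
```

```bash
python3 -c "
from h import *
go(.092,.087,.060)"
```

```text
t 3.5 bin [0.0927 0.1446] 0.0585 F [ 2.2 -0.7  3.8] -> [ 0.0007 -0.0576 -0.0015] [ 0.0003  0.0019 -0.0008]
```

Call:
apply_moves --pt "0.001 -0.012 -0.0005 0 0 0 1" --pt "0.001 -0.024 -0.0005 0 0 0 1" --pt "0.001 -0.036 -0.0005 0 0 0 1" --pt "0.001 -0.047 -0.0005 0 0 0 1" --pt "0.001 -0.056 -0.0005 0 0 0 1" --pt "0.001 -0.058 -0.0005 0 0 0 1" --pt "0.001 -0.058 -0.0005 0 0 0 1" --pt "0.001 -0.058 -0.0005 0 0 0 1"

```text
time: 4.17
tool_pos: [0.6418, 0.0814, 0.0582]
tcp_rot: [-0.123, -3.138, 0.002]
wrist_force: [0.5, -3.2, 3.9]
width: -0.001
```

```bash
python3 -c "
from h import *
go(.092,.030,.059)"
```

```text
t 4.1667 bin [0.0906 0.0851] 0.0582 F [ 0.5 -3.2  3.9] -> [-0.0015 -0.0551 -0.0007] [-0.0015 -0.0007 -0.0012]
```

Call:
apply_moves --pt "-0.001 -0.011 -0.0005 0 0 0 1" --pt "-0.001 -0.022 -0.0005 0 0 0 1" --pt "-0.001 -0.033 -0.0005 0 0 0 1" --pt "-0.001 -0.043 -0.0005 0 0 0 1" --pt "-0.001 -0.051 -0.0005 0 0 0 1" --pt "-0.001 -0.054 -0.0005 0 0 0 1" --pt "-0.001 -0.054 -0.0005 0 0 0 1" --pt "-0.001 -0.054 -0.0005 0 0 0 1"

```text
time: 4.83
tool_pos: [0.6389, 0.0276, 0.0589]
tcp_rot: [-0.122, -3.139, 0.002]
wrist_force: [-0.5, -1.8, 3.5]
width: 0.001
```

```bash
python3 -c "
from h import *
go(.092,.030,.059);go(.092,.030,.15)"
```

```text
t 4.8333 bin [0.0917 0.0313] 0.0589 F [-0.5 -1.8  3.5] -> [-0.0003 -0.0013 -0.0001] [-0.0015 -0.0002 -0.001 ]
t 4.8333 bin [0.0917 0.0313] 0.0589 F [-0.5 -1.8  3.5] -> [-0.0002 -0.0014 -0.0911] [-0.0015 -0.0002 -0.001 ]
```

Call:
apply_moves --pt "0 0 -0.02 0 0 0 1" --pt "0 0 -0.06 0 0 0 1" --pt "0.02 -0.01 -0.075 0 0 0 1" --pt "0.055 -0.03 -0.075 0 0 0 1" --pt "0.09 -0.05 -0.075 0 0 0 1" --pt "0.12 -0.075 -0.075 0 0 0 1" --pt "0.153 -0.092 -0.075 0 0 0 1" --pt "0.153 -0.092 -0.075 0 0 0 1"

```text
time: 5.5
tool_pos: [0.471, -0.0518, 0.1309]
tcp_rot: [-0.124, -3.129, 0.0]
wrist_force: [-2.2, -0.1, 0.2]
width: -0.003
```

```bash
python3 -c "
from h import *
go(-.061,-.061,.028)"
```

```text
t 5.5 bin [-0.0695 -0.0608] 0.1309 F [-2.2 -0.1  0.2] -> [-9.500e-03 -1.000e-04  1.028e-01] [-0.0007 -0.0097 -0.0021]
```

Call:
apply_moves --pt "0 0 0.03 0 0 0 1" --pt "0 0 0.065 0 0 0 1" --pt "0 0 0.09 0 0 0 1" --pt "0 0 0.1 0 0 0 1" --pt "0 0 0.103 0 0 0 1" --pt "0 0 0.103 0 0 0 1" --pt "0 0 0.103 0 0 0 1"

```text
time: 6.08
tool_pos: [0.4806, -0.051, 0.0319]
tcp_rot: [0.122, 3.138, -0.0]
wrist_force: [0.5, 0.6, -0.2]
width: -0.002
```

```bash
python3 -c "
from h import *
go(-.061,-.05,.028);go(-.061,-.0065,.028)"
```

```text
t 6.0833 bin [-0.06   -0.0592] 0.0319 F [ 0.5  0.6 -0.2] -> [0.001  0.0092 0.0039] [-0.0002  0.0016 -0.0005]
t 6.0833 bin [-0.06   -0.0592] 0.0319 F [ 0.5  0.6 -0.2] -> [0.001  0.0527 0.0039] [-0.0002  0.0016 -0.0005]
```

Call:
apply_moves --pt "0.001 0.006 0.003 0 0 0 1" --pt "0.001 0.012 0.003 0 0 0 1" --pt "0.001 0.017 0.003 0 0 0 1" --pt "0.001 0.022 0.003 0 0 0 1" --pt "0.001 0.027 0.003 0 0 0 1" --pt "0.001 0.032 0.003 0 0 0 1" --pt "0.001 0.037 0.003 0 0 0 1" --pt "0.001 0.04 0.003 0 0 0 1"

```text
time: 6.75
tool_pos: [0.4815, -0.0103, 0.028]
tcp_rot: [0.121, 3.139, 0.0]
wrist_force: [0.1, -1.5, 0.8]
width: 0.001
```

```bash
python3 - <<'E'
from h import *
vision.read_camera('top')
s=status.read_state();im=vision.read_camera('wrist')
cv2.imwrite('pics/w3.png',cv2.resize(im[140:300,115:415,::-1],None,fx=2.66,fy=2.66,interpolation=cv2.INTER_CUBIC))
import pickle;pickle.dump((s,im),open('w3.pkl','wb'))
cv2.imwrite('pics/w3.png',cv2.resize(im[:,:,::-1],(800,600),interpolation=cv2.INTER_CUBIC))
go(-.061,-.0065,.028)
E
```

```text
t 6.85 bin [-0.0625 -0.0187] 0.0278 F [-1.   0.2  0.3] -> [-0.0014  0.0122 -0.0002] [ 0.0003 -0.0003 -0.0002]
```

View pics/w3.png

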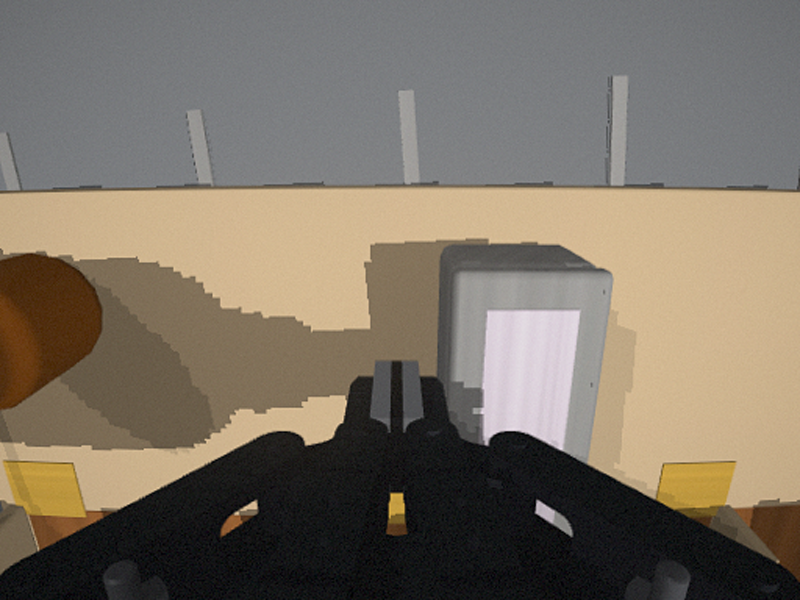

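```bash
python3 - <<'E'
from h import *
import pickle
s,im=pickle.load(open("w3.pkl","rb"));C=cam("wrist",s)
P=onplane(C,(np.array([[454,272],[611,272],[590,440],[487,311],[580,311],[482,440],[568,440]])+.5)*.64-.5,.052)
b=np.array([w2b(p) for p in P]);print((b*1000).round(1))
print("ang",[np.arctan2(*(b[j]-b[i])[::-1]) for i,j in((1,2),(3,5),(4,6))], np.arctan2(-(b[1]-b[0])[0],(b[1]-b[0])[1]))
E
```

```text
[[-107.3   -3.9]
 [-107.3   35.5]
 [ -58.9   36. ]
 [ -97.1    4.8]
 [ -97.    28.7]
 [ -59.4    5.6]
 [ -59.    29.7]]
ang [np.float64(0.009767001970333469), np.float64(0.01953284579185579), np.float64(0.02630298787963321)] 0.0007098971319982173
```

Call:
apply_moves --pt "0 0.004 0 0 0 0 1" --pt "0 0.008 0 0 0 0 1" --pt "0 0.012 0 0 0 0 1" --pt "0 0.012 0 0 0 0 1" --pt "0 0.012 0 0 0 0 1"

```text
time: 7.27
tool_pos: [0.4823, 0.0013, 0.0278]
tcp_rot: [-0.122, -3.139, -0.0]
wrist_force: [-0.4, -0.2, -0.9]
width: -0.001
```

```bash
python3 - <<'E'
from h import *
import pickle
s=status.read_state();im=vision.read_camera('wrist')
pickle.dump((s,im),open('w4.pkl','wb'));C=cam("wrist",s)
# tin lid label: bright, low-saturation violet-ish
hsv=cv2.cvtColor(im,cv2.COLOR_RGB2HSV);s0,i0=pickle.load(open('w3.pkl','rb'));print("label px w3",i0[240,345],"body",i0[190,385])
def edges(im,C):
    m=((im.min(2)>175)&(im[:,:,2].astype(int)-im[:,:,1]>3)).astype(np.uint8)
    m=cv2.morphologyEx(m,cv2.MORPH_OPEN,np.ones((3,3)));n,l,st,_=cv2.connectedComponentsWithStats(m)
    k=1+st[1:,4].argmax();print(st[k])
    rows=range(st[k][1]+4,st[k][1]+60,2)
    L=[[np.where(l[r]==k)[0].min()-.5,r] for r in rows];Rr=[[np.where(l[r]==k)[0].max()+.5,r] for r in rows]
    for E in(L,Rr):
        b=np.array([w2b(p) for p in onplane(C,E,.052)]);f=np.polyfit(b[:,0],b[:,1],1);print("y at rear/-.06",np.polyval(f,[-.097,-.06]).round(4),"slope",f[0].round(4))
edges(i0,cam("wrist",s0));edges(im,C)
go(-.061,-.0065,.028)
E
```

```text
label px w3 [220 210 220] body [159 157 154]
[ 308  199   63   88 4547]
y at rear/-.06 [0.0046 0.0053] slope 0.0171
y at rear/-.06 [0.0287 0.0284] slope -0.008
[ 310  199   62   89 4565]
y at rear/-.06 [0.0166 0.0166] slope 0.0004
y at rear/-.06 [0.0404 0.0404] slope 0.0
t 7.3167 bin [-0.0624 -0.0072] 0.0278 F [-0.1  0.1  0.2] -> [-0.0014  0.0007 -0.0002] [ 0.0001 -0.0002 -0.0006]
```

Call:
apply_moves --pt "0 -0.015 0 0 0 0 1" --pt "0.01 -0.025 0 0 0 0 1" --pt "0.045 -0.025 0 0 0 0 1" --pt "0.078 -0.02 0 0 0 0 1" --pt "0.078 0.01 0 0 0 0 1" --pt "0.078 0.036 0 0 0 0 1" --pt "0.078 0.036 0 0 0 0 1" --pt "0.078 0.036 0 0 0 0 1"

```text
time: 7.98
tool_pos: [0.4068, 0.0433, 0.028]
tcp_rot: [0.119, 3.139, -0.0]
wrist_force: [0.7, -0.0, -0.4]
width: -0.0
```

```bash
python3 - <<'E'
from h import *
go(-.12,.0285,.028);go(-.022,.0285,.028)
E
```

```text
t 7.9833 bin [-0.1409  0.029 ] 0.028 F [ 0.7 -0.  -0.4] -> [-0.0209 -0.0006 -0.    ] [-0.0001  0.0001  0.0013]
t 7.9833 bin [-0.1409  0.029 ] 0.028 F [ 0.7 -0.  -0.4] -> [-0.1189 -0.0007  0.    ] [-0.0001  0.0001  0.0013]
```

Call:
apply_moves --pt "-0.01 0 0 0 0 0 1" --pt "-0.018 0 0 0 0 0 1" --pt "-0.025 0 0 0 0 0 1" --pt "-0.032 0 0 0 0 0 1" --pt "-0.039 0 0 0 0 0 1" --pt "-0.045 0 0 0 0 0 1" --pt "-0.048 0 0 0 0 0 1" --pt "-0.048 0 0 0 0 0 1"

```text
time: 8.65
tool_pos: [0.4564, 0.039, 0.028]
tcp_rot: [0.123, 3.138, 0.0]
wrist_force: [0.2, -0.6, 0.2]
width: -0.005
```

```bash
python3 - <<'E'
from h import *
s=status.read_state();im=vision.read_camera('top')
cv2.imwrite('pics/t5.png',cv2.resize(im[150:240,195:320,::-1],None,fx=6,fy=6,interpolation=cv2.INTER_CUBIC))
go(-.04,.0285,.028);go(-.022,.0285,.028)
E
```

```text
t 8.7 bin [-0.0917  0.0286] 0.0279 F [-0.1  0.1  0.3] -> [-0.0517 -0.0001 -0.0001] [ 0.      0.0002 -0.001 ]
t 8.7 bin [-0.0917  0.0286] 0.0279 F [-0.1  0.1  0.3] -> [-0.0697 -0.     -0.0001] [ 0.      0.0002 -0.001 ]
```

View pics/t5.png

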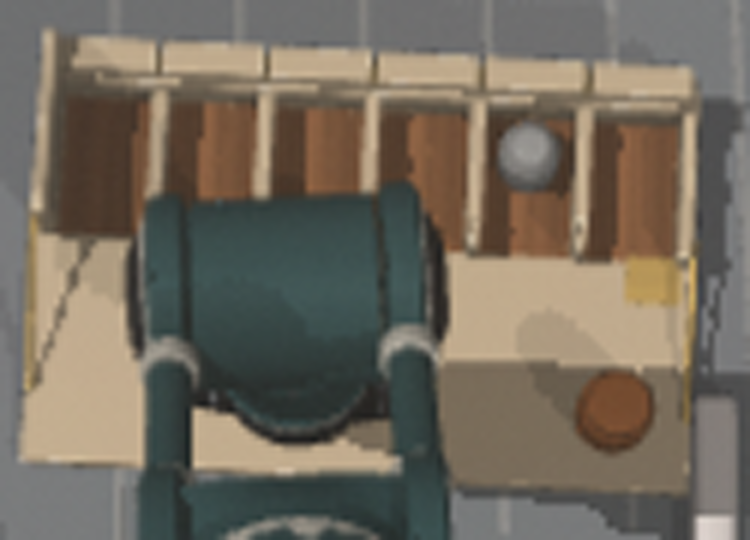

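Call:
apply_moves --pt "-0.008 0 0 0 0 0 1" --pt "-0.016 0 0 0 0 0 1" --pt "-0.024 0 0 0 0 0 1" --pt "-0.032 0 0 0 0 0 1" --pt "-0.04 0 0 0 0 0 1" --pt "-0.047 0 0 0 0 0 1" --pt "-0.05 0 0 0 0 0 1" --pt "-0.05 0 0 0 0 0 1"

```text
time: 9.37
tool_pos: [0.5064, 0.0352, 0.0281]
tcp_rot: [0.122, 3.138, 0.0]
wrist_force: [-0.1, 0.4, -0.1]
width: 0.004
```

```bash
python3 - <<'E'
from h import *
s=status.read_state();im=vision.read_camera('side')
cv2.imwrite('pics/s6.png',cv2.resize(im[120:290,180:360,::-1],None,fx=3.5,fy=3.5,interpolation=cv2.INTER_CUBIC))
go(-.022,.0285,.028)
E
```

```text
t 9.4167 bin [-0.0416  0.0286] 0.028 F [-0.4  0.3 -0. ] -> [-0.0196 -0.0001 -0.    ] [ 0.      0.0004 -0.0009]
```

View pics/s6.png

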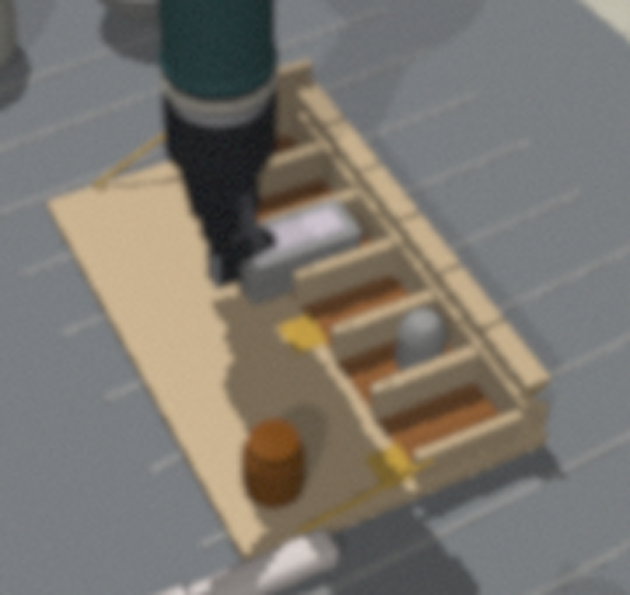

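Call:
apply_moves --pt "-0.006 0 0 0 0 0 1" --pt "-0.011 0 0 0 0 0 1" --pt "-0.015 0 0 0 0 0 1" --pt "-0.017 0 0 0 0 0 1" --pt "-0.018 0 0 0 0 0 1" --pt "-0.018 0 0 0 0 0 1"

```text
time: 9.92
tool_pos: [0.5234, 0.0339, 0.028]
tcp_rot: [0.122, 3.139, -0.0]
wrist_force: [-0.1, -0.5, 0.5]
width: -0.002
```

Call:
apply_moves --pt "-0.001 0 0 0 0 0 1" --pt "-0.002 0 0 0 0 0 1" --pt "-0.002 0 0 0 0 0 1"

```text
time: 10.17
tool_pos: [0.525, 0.0338, 0.0279]
tcp_rot: [0.122, 3.139, -0.0]
wrist_force: [-0.7, -0.7, 0.3]
width: 0.002
```

Call:
apply_moves --pt "-0.001 0 0 0 0 0 1" --pt "-0.002 0 0 0 0 0 1" --pt "-0.002 0 0 0 0 0 1"

```text
time: 10.42
tool_pos: [0.5271, 0.0336, 0.0279]
tcp_rot: [0.122, 3.139, -0.0]
wrist_force: [-0.6, -0.6, 0.9]
width: -0.004
```

Call:
apply_moves --pt "-0.001 0 0 0 0 0 1" --pt "-0.002 0 0 0 0 0 1" --pt "-0.002 0 0 0 0 0 1"

```text
time: 10.67
tool_pos: [0.5271, 0.0335, 0.0275]
tcp_rot: [-0.122, -3.135, 0.0]
wrist_force: [-5.5, 0.2, 5.6]
width: 0.002
```

Call:
apply_moves --pt "0.005 0 0 0 0 0 1" --pt "0.03 0 0 0 0 0 1" --pt "0.06 0 0 0 0 0 1" --pt "0.08 0 -0.03 0 0 0 1" --pt "0.1 0 -0.07 0 0 0 1" --pt "0.1 0 -0.11 0 0 0 1" --pt "0.1 0 -0.15 0 0 0 1" --pt "0.1 0 -0.18 0 0 0 1"

```text
time: 11.33
tool_pos: [0.4304, 0.0413, 0.212]
tcp_rot: [0.122, 3.133, 0.001]
wrist_force: [1.4, 0.4, 0.1]
width: 0.004
```

Call:
apply_moves --pt "0 0.04 -0.02 0 0 0 1" --pt "0 0.08 -0.02 0 0 0 1" --pt "0 0.12 -0.02 0 0 0 1" --pt "0 0.16 -0.02 0 0 0 1" --pt "0 0.2 -0.02 0 0 0 1" --pt "0 0.23 -0.02 0 0 0 1" --pt "0 0.25 -0.02 0 0 0 1" --pt "0 0.25 -0.02 0 0 0 1"

```text
time: 12.0
tool_pos: [0.4492, 0.2945, 0.2281]
tcp_rot: [0.116, 3.138, 0.004]
wrist_force: [0.8, 0.0, 0.2]
width: 0.003
```

```bash
python3 - <<'E'
from h import *
s=status.read_state();im=vision.read_camera('top')
cv2.imwrite('pics/t7.png',cv2.resize(im[150:240,195:320,::-1],None,fx=6,fy=6,interpolation=cv2.INTER_CUBIC))
C=cam("top");print(s["time"],s["tool_pos"],s["wrist_force"])
print("expected home corners",((proj(C,[b2w(x,y,.052) for x,y in((.08,.05),(.08,.008),(-.01,.008),(-.01,.05))])-[195,150])*6).round())
E
```

```text
12.0 [0.44916247 0.29446939 0.22814517] [0.83346088 0.0235865  0.15290298]
expected home corners [[279.  86.]
 [356.  90.]
 [348. 252.]
 [269. 248.]]
```

View pics/t7.png

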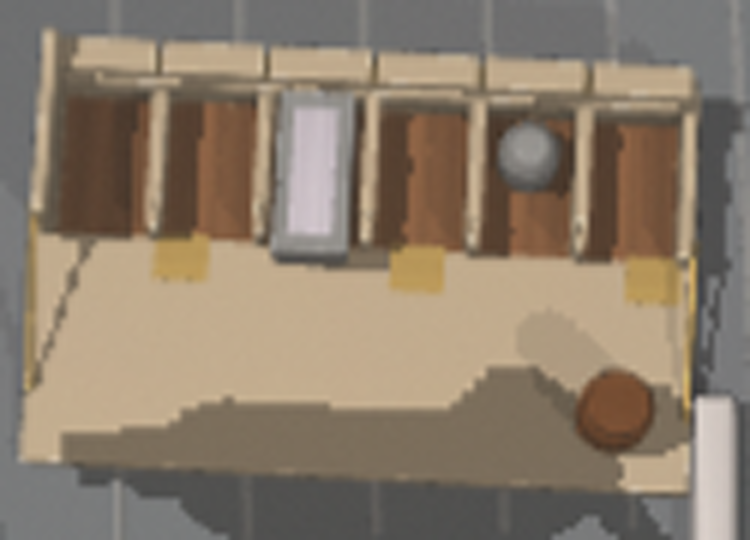

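```bash
python3 - <<'E'
from h import *
C=cam("top")
for n in("top0","now"):
    im=cv2.imread("pics/top0.png")[:,:,::-1] if n=="top0" else vision.read_camera("top")
    m=((im.min(2)>150)&(im[:,:,2].astype(int)-im[:,:,1]>2)).astype(np.uint8);m[:160]=0;m[240:]=0;m[:,:230]=0;m[:,290:]=0
    k,l,st,c=cv2.connectedComponentsWithStats(m);j=1+st[1:,4].argmax()
    print(n,st[j],(w2b(onplane(C,c[j],.052)[0])*1000).round(1))
s=status.read_state();print(s["time"],s["wrist_force"].round(1),s["joint_vel"].round(3))
E
```

```text
top0 [254 198   9  21 149] [-61.6 -10.3]
now [243 168   8  21 150] [35.1 30.6]
12.1 [-0.1 -0.1 -0.4] [-0.031 -0.018  0.02  -0.005  0.009 -0.003]
```

Tin origin is measured at bin x = 35.1 mm (home is 35) and y = 30.6 mm, and the arm is clear. I'm handing the job in.

```bash
python3 -c "
from h import *
print(job.finish_job())"
```

```text
the job is handed in; nothing more can be done
None
```

The task is done and handed in at about 12 s of the 67 s allowed.

- **Rail:** I ran the shut fingertips along the sprung rail from the tall cheek. They touched the first, second and third strips in turn at about 3.5–4 N, with the rail pressed about 3–4 mm. I stopped at bin y of about +31 mm and lifted off there, so the fourth strip was not touched.
- **Tin:** I pushed it sideways along the flap until it lined up with the third gap, then pushed it in from behind until it stopped against the back wall. The fingertips stopped advancing there and the force rose to about 5.5 N. I then withdrew.

**Last checks:** In the top view the tin's origin is at bin x = 35.1 mm (home is 35) and y = 30.6 mm (gap centre is 29). The picture shows the tin in the third gap. The jar and the shaker look unmoved, and so does the part of the grater in view. The keeper, bowl and mug were out of frame in that last picture and were not checked. The arm was clear of everything, with no load on the wrist.

**Disagreement:** By eye, the tin's edges in the top view sat about half a pixel, or 1–2 mm, short of where they should be when home. That is within the calibration error, and both the measured position and the force at the stop say it is home.

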